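# Free a brass plaque and turn it over on the flip ramp

## Task

The brass plaque's engraved front is finished and its back is next. Slide the jig's safety tab aside, swing the hold-down bar up and well over and leave it open, and take the plaque out by its edges. Let it go flat, front still up, across the upper edge of the ramp, with more of it over the tray than over the ramp, so that it tips off and lands back face up, flat in the cork-lined tray; do not turn it over with the gripper, do not touch it once it is in the tray, and leave the jar, cup and tin where they are.

Things in the scene. Friction and masses are not known exactly. Their poses are not given: they have to be found in the camera images.
- jig: Low aluminium holding jig, fixed: base 165 (x) x 100 (y) x 12 mm high. Origin on the bench, below the plaque's place; x runs from the tab end to the bar's hinge, z up. The plaque rests along x on a grey block 66 x 26 mm, top at z = 24 mm: 9 mm of plaque overhangs on each long side, 12 mm of free height under it. 3 mm end stops at x = +-40.5 mm, 20 mm wide, up to z = 28 mm.
- tab (a joint): Safety tab, metres: slides along the jig's +y. 0 to 0.004 at the start is locked: its tongue lies 2 mm above the nose of the hold-down bar and stops it from lifting; the nose is free above 0.016; end stop 0.026. Friction about 1.5 N, no spring: it stays where it is left.
- tab_post (a point): Middle of the top of the tab's steel post, 14 x 14 mm. Jig frame: x = -76, z = 70 mm, and y = 29 mm at joint 0. From its -y face a tongue 12 mm wide (x), top at z = 47.5 mm, reaches 32 mm towards -y over the bar's nose; above the tongue that face of the post is free to be pushed. The post slides over an ear of the jig's base.
- latch (a joint): Hold-down bar, rad: 0 lies shut over the plaque, 2.5 mm above it; grows as the tab end rises and swings over towards the jig's +x; 1.57 is upright, end stop 2.4; left at 1.8 or more it leans well clear of a gripper over the plaque. Stiff hinge (about 0.1 N m): it stays at any angle where it is left. It lifts no more than about 0.02 while the tab is locked.
- latch_fin (a point): Centre of the upright steel thumb fin on the bar: 14 (along the bar) x 12 (y) x 30 mm high. Shut, it is at x = -46, y = 0, z = 55.5 mm of the jig: 108 mm from the hinge along the bar, 19 mm above the bar's centre line. The bar is 8 mm wide and 8 mm thick (so its top is at z = 40.5 mm) and its nose ends at x = -82 mm.
- latch_hinge (a point): Hinge of the hold-down bar, on its centre line, at x = 62, y = 0, z = 36.5 mm of the jig; the hinge axis is the jig's y. Its cheeks are 30 mm wide over all and reach up to z = 48 mm.
- plate: Brass plaque 72 (x) x 44 (y) x 6 mm (z), about 150 g. Origin at its centre; +z points out of the engraved front (a line frame and three round bosses), the back is plain. It starts front up in the jig, along the jig's x within 2 degrees.
- tray: Turn-over tray, fixed to the bench: aluminium, outside 200 (x) x 130 (y) mm, walls 4 mm thick up to z = 28 mm, cork floor at z = 6 mm. Origin on the bench under the tray's middle; z up. The ramp stands over its -x half; the plaque is to tip off the ramp's edge towards +x.
- ramp: Flip ramp: a bare aluminium sheet 100 mm long, 92 mm wide (y), 5 mm thick, fixed to the tray, rising at 28 degrees towards the tray's +x to a free upper edge, open below. Its frame is the tray's frame.
- ramp_edge (a point): Middle of the ramp's upper edge: x = -30, y = 0, z = 94 mm of the tray; the edge runs along y. A plaque let go flat from up to 25 mm above it, long side across the edge, centre 12 to 26 mm beyond it (+x), pivots about the edge, far end down, and turns over once. It needs 45 mm of free room around its centre to swing, and both sides let go together.
- tray_pad (a point): Middle of the tray's cork floor.
- jar: Amber glass jar with a steel lid, 56 mm across, 62 mm high; origin at the centre of its underside. A bystander.
- cup: Black plastic cup, 68 mm across, 95 mm high; origin at the centre of its underside. A bystander.
- tin: Flat steel tin, 64 mm across, 30 mm high; origin at the centre of its underside. A bystander.
Things that resemble listed ones, but are neither listed nor needed, are in the scene too. Leave any red look-alike of the jig alone. Of the things that look like the plate, the smaller one is meant.

How it is judged:
By the outcome, as a careful person would: the job done as asked, in the order asked, and still so for the second after the job is handed in, with the robot touching nothing.
It also fails if it takes over 72 s, if anything falls off the work surface, if the arm or the gripper's body presses on something with over 40 N, if the wrist force passes 120 N, or if a joint passes its speed limit or range.

## Robot

A 6-joint arm with a two-finger parallel gripper is mounted at the origin on the work surface. World frame = base frame: x ahead of the robot, y to its left, z up, the work surface at z = 0. Lengths are in m, angles in degrees, forces in N, time in s.
With the tool pointing down it reaches from about 0.25 to 0.725 m from the base axis. Payload 9.7 kg.
Tool frame: the origin (TCP) lies between the finger pads; the fingertips stand 11 mm ahead of it and the grasp point (between the pads) lies 8 mm behind it; y points along the fingers, x is the direction in which the jaws open and shut, and the axes are right-handed (so a half turn about y gives the same grasp; the last joint's range is limited). The gripper opens to 85 mm and grips with 20 to 120 N. Pads are 22 mm wide; open, the fingers measure 114 mm over their backs; the gripper's body (76 mm by 85 mm) begins 54 mm behind the grasp point. The pads swing forward as they close: fully open they stand 13 mm farther back than shut.
Start: joints at [-63.255, 4.979, 10.078, 95.1, 0, 90], TCP at [0.248, -0.491, 0.242] pointing down, gripper open.
Joint ranges: [-179.16, 179.16], [-48.56, 103.87], [-65.8, 70.77], [-126.05, 130.52], [-82.76, 87.17], [-180, 180]. Speed limits (degrees/s): [127.2, 127.2, 147.25, 180, 180, 180].

## Interface

Orientations are given as [roll, pitch, yaw] about the fixed x, y, z axes, in that order (R = Rz(yaw) Ry(pitch) Rx(roll)).
In Python, from workcell import bot, vision gives the robot as it stands. The module is installed in compiled form; this text tells all that it offers.
- The arm moves only by the shell command python3 -m crank 'ROWS' [OPENING] [FORCE]. ROWS is text: rows parted by semicolons, each of 6 numbers parted by spaces: the shift along the tool's x, y, z in m, then the turn, a rotation vector about the tool's x, y, z in rad. A call has 1 to 8 rows; each row is the pose to reach, as a shift and turn from the pose commanded when the call began, along the tool's axes at that moment; what a row does not reach only later rows make up. A row lasts 1/10 s, in which the tool goes at most 50 mm and 8.59 degrees, less where a joint would pass 70% of its speed; a pose out of reach is approached as far as the arm can. A call with a gripper value outside its range is refused whole. OPENING is the gripper's target within -1 to 1 (shut at 1, half-way at 0, fully open at -1), set as the call begins (- or left out, the last holds). The fingers move at their own pace and stop on an object; FORCE is the grip in N (left out, the last holds). Time passes only in rows, so rows that repeat a pose let the fingers close. It gives the time, the measured TCP pose, the force and the opening at its end, in the units of the state.
- bot.get_obs(): the state, without advancing time (a new reading comes with each control period).
- vision.camera(name): name is "scene" or "top" or "wrist"; returns the picture (400x640x3 uint8, red, green, blue); there is no depth.
- vision.get_calibration(name): a dict with "fx", "fy", "cx", "cy" (pixels), "rvec" (rotation vector, rad) and "tvec" (3), from world to camera coordinates, as OpenCV has them. Camera axes: x right, y down, z forward; pixel columns grow to the right and rows downward; lengths in m; the calibration is good to about 2 mm. A picture is of the moment at which its call begins: read the wrist's pose just before it. get_calibration takes no time and is no camera call; for the wrist camera it gives the pose at the moment of the call.
- bot.job_done(): hands the job in, once; it reports no verdict.
The state is a dict: "time": time; "q": joint angles; "qd": joint speeds; "joint_efforts": joint torques, N m; "ee_pos": TCP position; "tcp_rot": TCP orientation; "wrist_force": force on the tool from outside, world axes, zero at the start; "torque": the same for the moment, N m; "opening": finger opening in m.
Only numpy, scipy, OpenCV 4.12 (cv2) and the standard library are available. Lean on these libraries where they do the work, as an engineer would, in place of code of your own. Each camera call takes 0.05 s, during which the arm holds its last target. There are 200 camera calls.

## Working session

There is one attempt and no reset: what is moved stays moved. The work goes in short steps, Python scripts to look and compute and a shell command to move; the robot and the scene stay as the last step left them, time stands still between calls to the robot, and variables do not carry over. Pictures are saved under pics/ and viewed, about 8 in all and at most 12, crops included, and the job is handed in when it is done.

```bash
mkdir -p pics; cat > h.py <<'E'
import numpy as np, cv2
from workcell import bot, vision
from scipy.spatial.transform import Rotation as Ro
def cal(n):
    c=vision.get_calibration(n); K=np.array([[c['fx'],0,c['cx']],[0,c['fy'],c['cy']],[0,0,1]])
    return K,np.array(c['rvec'],float).ravel(),np.array(c['tvec'],float).ravel()
def ray(C,u,v):
    K,r,t=C; R=cv2.Rodrigues(r)[0]
    return -R.T@t, R.T@np.linalg.inv(K)@np.array([u,v,1.])
def onz(C,u,v,z):
    o,d=ray(C,u,v); return o+d*(z-o[2])/d[2]
def proj(C,P):
    return cv2.projectPoints(np.array(P,float).reshape(-1,1,3),C[1],C[2],C[0],None)[0].reshape(-1,2)
def snap(n,f):
    C=cal(n); im=vision.camera(n); cv2.imwrite('pics/'+f,im[:,:,::-1]); return C,im
E
python3 - <<'E'
from h import *
for n in('top','scene'):
    C,im=snap(n,n+'0.png'); o,d=ray(C,320,200); print(n,o,d)
print(bot.get_obs())
E
```

```text
top [0.46716017 0.09320788 0.96684267] [ 0.08556043 -0.00735389 -0.99634067]
scene [ 1.05265555 -0.62792349  0.85211319] [-0.43732774  0.60363326 -0.6666414 ]
{'time': 0.1, 'q': array([-6.32563852e+01,  5.00966698e+00,  1.00395355e+01,  9.50996360e+01,
        4.13890568e-05,  9.00005828e+01]), 'qd': array([ 0.14511452, -0.0910976 ,  0.16715761,  0.11599661,  0.01650341,
        0.02282457]), 'joint_efforts': array([-2.25308504e-03, -5.21560693e+01,  4.65653586e+01,  1.61643990e-02,
       -1.59581140e-05,  2.46660625e-05]), 'ee_pos': array([ 0.2474152 , -0.49099846,  0.24164232]), 'tcp_rot': array([-8.99999593e+01,  6.97674542e-02, -6.32569679e+01]), 'wrist_force': array([-0.15245399, -0.01235021,  0.4556204 ]), 'torque': array([0.04984428, 0.00297784, 0.0533105 ]), 'opening': 0.08547084970348574}
```

View pics/top0.png

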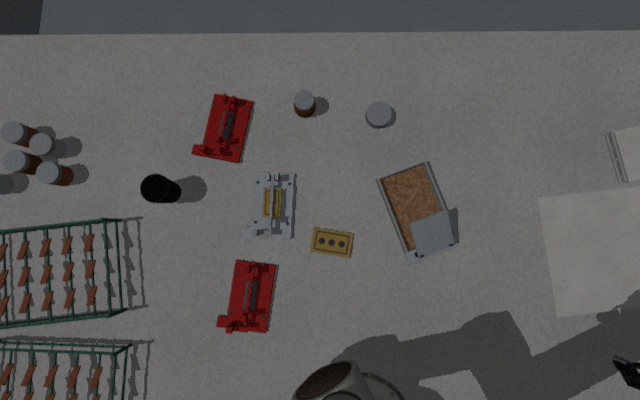

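View pics/scene0.png

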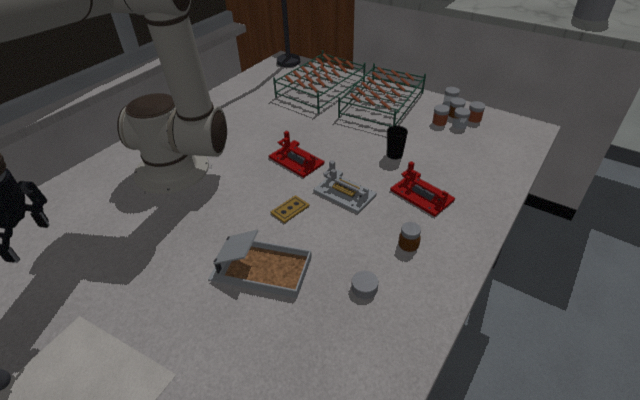

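The top view shows the aluminium jig at about (270,205), tab at lower left and hinge at top. The tray is at (418,210) with the ramp at (432,235). The red look-alikes and a larger loose plaque at (332,242) are also in view. The scene view agrees. Next I'll zoom in.

```bash
python3 - <<'E'
from h import *
im=cv2.imread('pics/top0.png')
a=cv2.resize(im[160:250,235:305],None,fx=5.5,fy=5.5,interpolation=cv2.INTER_CUBIC)
b=cv2.resize(im[150:270,370:465],None,fx=4,fy=4,interpolation=cv2.INTER_CUBIC)
o=np.zeros((500,780,3),np.uint8); o[:a.shape[0],:a.shape[1]]=a; o[:b.shape[0],390:390+b.shape[1]]=b
cv2.imwrite('pics/crop0.png',cv2.convertScaleAbs(o,alpha=1.5))
C=cal('top')
for u,v,z in((275,204,.03),(432,235,.07),(415,210,0)): print(onz(C,u,v,z))
E
```

```text
[0.53912403 0.19708489 0.03      ]
[ 0.45854571 -0.17488593  0.07      ]
[ 0.5216547  -0.15506595  0.        ]
```

View pics/crop0.png

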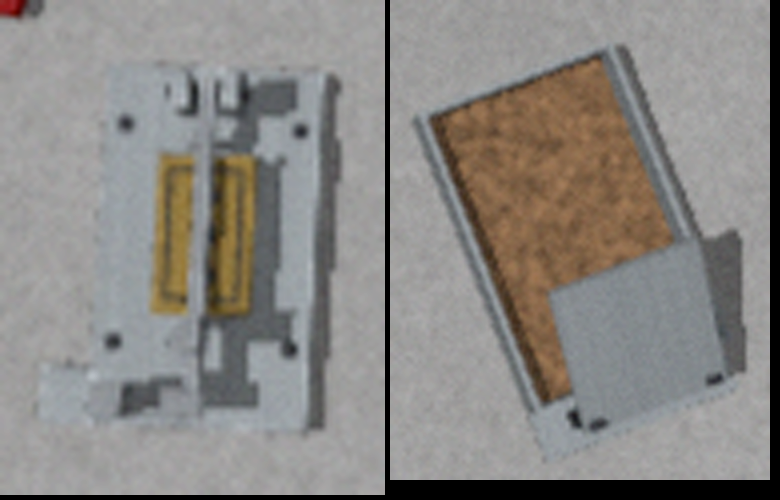

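```bash
python3 - <<'E'
from h import *
C=cal('top')
J=lambda u,v,z:onz(C,235+(u+.5)/5.5-.5,160+(v+.5)/5.5-.5,z)
T=lambda u,v,z:onz(C,370+(u-390+.5)/4-.5,150+(v+.5)/4-.5,z)
p=[J(*c,.030) for c in((160,154),(257,156),(250,314),(152,312))]
yaw=lambda d:np.degrees(np.arctan2(d[1],d[0]))
print('plate',np.mean(p,0),'sizes',np.linalg.norm(p[0]-p[1]),np.linalg.norm(p[1]-p[2]),'yaw',yaw(p[0]-p[3]+p[1]-p[2]))
a,b,c=J(107,66,.012),J(335,72,.012),J(312,428,.012)
print('jig sides',np.linalg.norm(a-b),np.linalg.norm(b-c),'yaw',yaw(b-c),'ctr',(a+c)/2)
e1,e2=T(548,292,.094),T(697,238,.094)
print('ramp edge',(e1+e2)/2,np.linalg.norm(e1-e2),'yaw edge',yaw(e1-e2)-90)
t1,t2=T(415,115,.028),T(620,45,.028)
print('tray far wall',t1,t2,np.linalg.norm(t1-t2),yaw(t1-t2)-90)
t4=T(733,378,.006); print(t4)
E
```

```text
plate [0.54394581 0.2048866  0.03      ] sizes 0.04352063840476823 0.0709496182218094 yaw -2.7773433213531042
jig sides 0.10469415687593647 0.16294363081098565 yaw -4.0600901405075005 ctr [0.53996435 0.20524517 0.012     ]
ramp edge [ 0.50253742 -0.15980843  0.094     ] 0.09177750589296811 yaw edge 18.962005372675947
tray far wall [ 0.59998793 -0.05330041  0.028     ] [ 0.64256345 -0.18271546  0.028     ] 0.13623850184417963 18.210394650312608
[ 0.4343961  -0.25183594  0.006     ]
```

```bash
cat >> h.py <<'E'
def go(x,y,z,yaw,tilt=0,o=None):
    """shift+rotvec in tool axes to a tool-down pose"""
    o=o or bot.get_obs(); R0=Ro.from_euler('xyz',o['tcp_rot'],degrees=True)
    R1=Ro.from_euler('xyz',[-90,0,yaw],degrees=True)
    s=R0.inv().apply(np.array([x,y,z])-o['ee_pos']); r=(R0.inv()*R1).as_rotvec()
    print('go',np.round(s,4),np.round(r,4),'dist',round(np.linalg.norm(s),3))
E
python3 -c "
from h import *
go(.46,.21,.28,87)"
```

```text
go [-0.5304 -0.0377  0.5053] [-1.6000e-03 -2.6225e+00 -4.0000e-04] dist 0.734
```

```bash
R="-0.53 -0.038 0.505 0 -2.62 0"; python3 -m crank '-0.53 -0.038 0.505 0 -2.62 0;-0.53 -0.038 0.505 0 -2.62 0;-0.53 -0.038 0.505 0 -2.62 0;-0.53 -0.038 0.505 0 -2.62 0;-0.53 -0.038 0.505 0 -2.62 0;-0.53 -0.038 0.505 0 -2.62 0;-0.53 -0.038 0.505 0 -2.62 0;-0.53 -0.038 0.505 0 -2.62 0'; python3 -c "
from h import *
go(.46,.21,.28,87)"
```

```text
time: 0.9
ee_pos: [0.3633, -0.107, 0.263]
tcp_rot: [-90.0, -0.0, 5.8]
wrist_force: [1.5, -0.2, 0.4]
opening: 0.0856
go [ 0.1283 -0.017   0.3055] [ 3.0000e-04 -1.4167e+00  2.0000e-04] dist 0.332
```

```bash
python3 -m crank '0.128 -0.017 0.305 0 -1.417 0;0.128 -0.017 0.305 0 -1.417 0;0.128 -0.017 0.305 0 -1.417 0;0.128 -0.017 0.305 0 -1.417 0;0.128 -0.017 0.305 0 -1.417 0;0.128 -0.017 0.305 0 -1.417 0;0.128 -0.017 0.305 0 -1.417 0;0.128 -0.017 0.305 0 -1.417 0' 1 30;  python3 -m crank '0 0 0 0 -0.217 0;0 0 0 0 -0.217 0;0 0 0 0 -0.217 0;0 0 0 0 -0.217 0'; python3 - <<'E'
from h import *
C,im=snap('wrist','w1.png'); o,d=ray(C,320,200); print(o,d,bot.get_obs()['q'])
E
```

```text
time: 1.7
ee_pos: [0.4621, 0.2103, 0.2786]
tcp_rot: [-89.9, 0.0, 74.8]
wrist_force: [-0.2, -1.1, -0.4]
opening: -0.0
time: 2.1
ee_pos: [0.4616, 0.2069, 0.2798]
tcp_rot: [-90.0, 0.0, 86.6]
wrist_force: [0.5, 0.5, 0.9]
opening: -0.0005
[0.37920343 0.21136019 0.41180375] [ 0.33164942 -0.02370535 -0.94321226] [ 2.41414484e+01 -7.37710294e-02  9.07058010e+00  9.91579771e+01
  3.35579045e-04  2.75812780e+01]
```

View pics/w1.png

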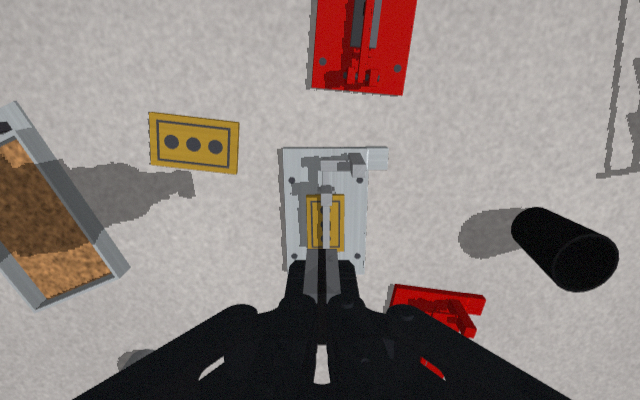

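The wrist view shows the jig head-on, with the near end hidden by the gripper. The jig's tab-end corner is at (279,149), the post near (376,158), the fin near (326,198) and the plaque at about 307–345. I'll crop with a reprojection check.

```bash
python3 - <<'E'
from h import *
C=cal('wrist'); im=cv2.imread('pics/w1.png')
s=5; u0,v0=265,140
c=cv2.resize(im[v0:260,u0:400],None,fx=s,fy=s,interpolation=cv2.INTER_CUBIC)
c=cv2.convertScaleAbs(c,alpha=1.3)
o=np.array([.5425,.205,0]); R=Ro.from_euler('z',-3.3,degrees=True)
for P in [(-76,29,70),(-46,0,70.5),(-82,0,40.5),(-36,22,30),(-36,-22,30),(-82.5,-50,12)]:
    u,v=proj(C,o+R.apply(np.array(P)/1e3))[0]; cv2.drawMarker(c,(int((u-u0+.5)*s),int((v-v0+.5)*s)),(255,0,255),0,12,1)
cv2.imwrite('pics/w1c.png',c)
E
```

```text
(no output)
```

View pics/w1c.png

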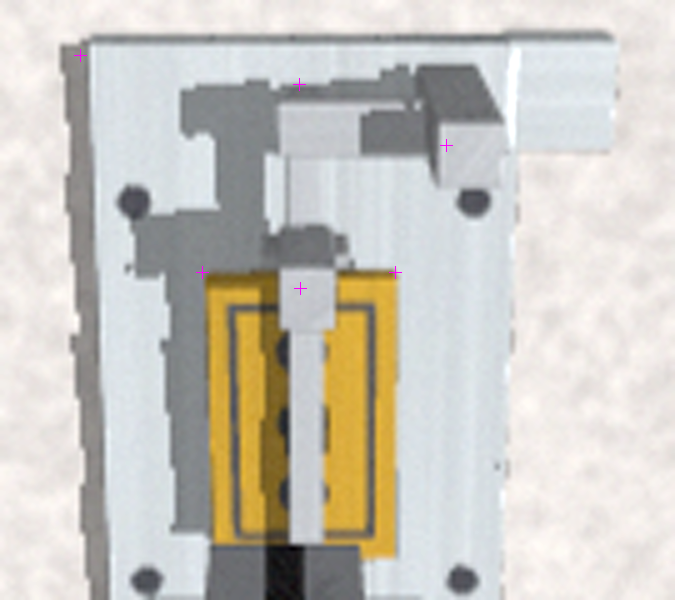

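```bash
python3 - <<'E'
from h import *
C=cal('wrist')
f=lambda u,v,z:onz(C,265+(u+.5)/5-.5,140+(v+.5)/5-.5,z)
yw=lambda d:np.degrees(np.arctan2(d[1],d[0]))
post=f(469,154,.070); fin=f(307,297,.0705); pl=f(206,275,.030); pr=f(397,273,.030); pbr=f(397,557,.030)
print('post',post,'fin',fin,'plate',pl,pr,pbr, np.linalg.norm(pl-pr),np.linalg.norm(pr-pbr),yw(pbr-pr),yw(pr-pl)-90)
print('post-fin',post-fin,'yaw',yw(post-fin)-yw((-30,29)))
L=[f(95,150,.012),f(112,560,.012)];Q=[f(516,160,.012),f(500,590,.012)]
print('base sides',yw(L[1]-L[0]),yw(Q[1]-Q[0]),L,Q)
b=[f(306,340,.0405),f(307,530,.0405)]; print('bar',b)
for yaw in(-2.5,-3.5):
    R=Ro.from_euler('z',yaw,degrees=True)
    print(yaw,'o from post',post-R.apply((-.076,.029,.07)),'fin',fin-R.apply((-.046,0,.0705)),'plate',(pl+pr)/2-R.apply((-.036,0,.03)))
E
```

```text
post [0.47043287 0.24291916 0.07      ] fin [0.49856588 0.20896371 0.0705    ] plate [0.50605881 0.1859601  0.03      ] [0.50814297 0.22950513 0.03      ] [0.58035672 0.22672898 0.03      ] 0.043594883014924396 0.07226709504974971 -2.2015673520116006 -2.7402029381377417
post-fin [-0.02813301  0.03395545 -0.0005    ] yaw -6.328353315453342
base sides -3.030251459003781 -3.031742208312422 [array([0.47981053, 0.16114161, 0.012     ]), array([0.58644428, 0.15549672, 0.012     ])] [array([0.48800464, 0.25922006, 0.012     ]), array([0.60073281, 0.2532496 , 0.012     ])]
bar [array([0.51926622, 0.20797332, 0.0405    ]), array([0.56656859, 0.20560712, 0.0405    ])]
-2.5 o from post [0.54509557 0.21063169 0.        ] fin [5.44522098e-01 2.06957214e-01 6.93889390e-17] plate [ 5.43066627e-01  2.06162319e-01 -2.77555756e-17]
-3.5 o from post [5.44520704e-01 2.09333561e-01 1.38777878e-17] fin [5.44480081e-01 2.06155473e-01 8.32667268e-17] plate [ 5.43033743e-01  2.05534869e-01 -2.42861287e-17]
```

```bash
cat >> h.py <<'E'
O=np.array([.544,.2063,0]); YJ=-3.0
def jig(x,y,z,**k):
    p=O+Ro.from_euler('z',YJ,degrees=True).apply(np.array([x,y,z])/1e3); go(*p,90+YJ,**k)
def where():
    o=bot.get_obs(); print('jig mm',np.round(1e3*Ro.from_euler('z',-YJ,degrees=True).apply(o['ee_pos']-O),1),np.round(o['tcp_rot'],1),'F',np.round(o['wrist_force'],1),'open',round(o['opening'],4),'t',o['time'])
E
python3 -c "
from h import *
where();jig(-80,2,100);jig(-80,2,66)"
```

```text
jig mm [-82.3  -3.7 279.9] [-90.    0.   86.6] F [-0.5  0.2  0.4] open -0.0001 t 2.15
go [ 0.0058  0.1799 -0.0023] [-0.0002 -0.0077 -0.0001] dist 0.18
go [ 0.0058  0.2139 -0.0023] [-0.0002 -0.0077 -0.0001] dist 0.214
```

```bash
python3 -m crank '0.006 0.18 -0.002 0 -0.007 0;0.006 0.18 -0.002 0 -0.007 0;0.006 0.18 -0.002 0 -0.007 0;0.006 0.18 -0.002 0 -0.007 0;0.006 0.20 -0.002 0 -0.007 0;0.006 0.214 -0.002 0 -0.007 0;0.006 0.214 -0.002 0 -0.007 0'; python3 -c "
from h import *
where()";  python3 -m crank '0.006 0 0 0 0 0;0.012 0 0 0 0 0;0.018 0 0 0 0 0;0.023 0 0 0 0 0;0.027 0 0 0 0 0;0.027 0 0 0 0 0;0.027 0 0 0 0 0'; python3 - <<'E'
from h import *
where()
im=vision.camera('top'); im2=vision.camera('wrist')
a=cv2.resize(im[160:250,235:305],None,fx=5,fy=5,interpolation=cv2.INTER_CUBIC)
b=cv2.resize(im2[100:350,250:470],None,fx=1.8,fy=1.8)
o=np.zeros((460,780,3),np.uint8);o[:450,:350]=a;o[:450,360:360+b.shape[1]]=b
cv2.imwrite('pics/tab.png',cv2.convertScaleAbs(o[:,:,::-1],alpha=1.4))
E
```

```text
time: 2.85
ee_pos: [0.4631, 0.2124, 0.0644]
tcp_rot: [-89.9, 0.1, 87.0]
wrist_force: [-0.0, -0.5, -0.5]
opening: 0.0004
jig mm [-81.1   1.8  64.4] [-89.9   0.1  87. ] F [-0.  -0.5 -0.5] open 0.0004 t 2.85
time: 3.55
ee_pos: [0.4652, 0.24, 0.066]
tcp_rot: [-90.0, -0.0, 87.1]
wrist_force: [-0.3, -0.1, 0.0]
opening: 0.0001
jig mm [-80.4  29.6  66. ] [-90.   -0.   87.1] F [-0.3 -0.1  0. ] open 0.0001 t 3.55
```

View pics/tab.png

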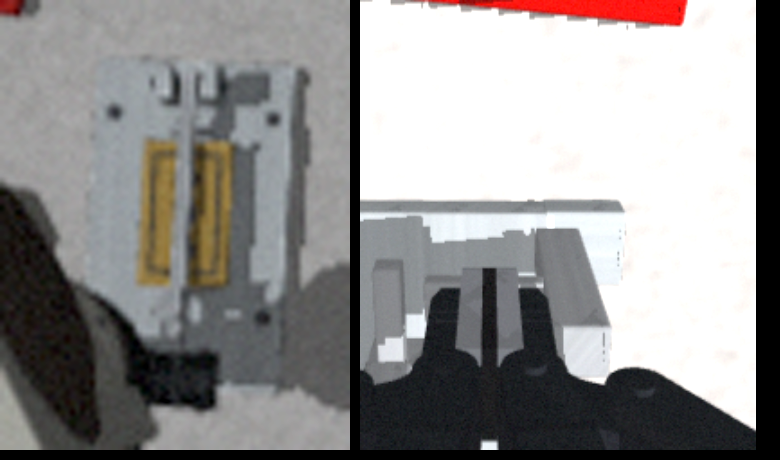

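The wrist crop shows the post top at about (376,294) full-frame, with the fingers against or near its -y face.

```bash
python3 - <<'E'
from h import *
C=cal('wrist')
for u,v in((564,326),(608,326),(564,375),(606,375)):
    p=onz(C,250+(u-360)/1.8,100+v/1.8,.07); print(np.round(1e3*Ro.from_euler('z',-YJ,degrees=True).apply(p-O),1))
E
```

```text
[-82.   46.3  70. ]
[-82.1  56.5  70. ]
[-68.6  46.9  70. ]
[-68.6  56.9  70. ]
```

```bash
python3 -m crank '-0.008 0 0 0 0 0;-0.012 -0.04 0 0 0 0;-0.03 -0.06 -0.034 0 0 0;-0.03 -0.06 -0.034 0 0 0' 0 30; python3 -c "
from h import *
where();jig(-46,0,100);jig(-46,0,56)"
```

```text
time: 4.05
ee_pos: [0.5012, 0.2067, 0.1293]
tcp_rot: [-90.3, -0.1, 87.0]
wrist_force: [-0.4, -1.0, -0.8]
opening: 0.0426
jig mm [-42.8  -1.8 129.3] [-90.3  -0.1  87. ] F [-0.4 -1.  -0.8] open 0.0426 t 4.05
go [0.0018 0.0293 0.0034] [ 0.0056 -0.0003  0.0018] dist 0.03
go [0.0017 0.0733 0.0036] [ 0.0056 -0.0003  0.0018] dist 0.073
```

```bash
python3 -m crank '0 0.03 0 0 0 0;0 0.06 0 0 0 0;0 0.07 0 0 0 0;0 0.07 0 0 0 0;0 0.07 0 0 0 0'; python3 -c "
from h import *
where()"; python3 -m crank '0 0 0 0 0 0;0 0 0 0 0 0;0 0 0 0 0 0;0 0 0 0 0 0;0 0 0 0 0 0' 1 30;  python3 - <<'E'
from h import *
where()
print('arc rows (tool y up=-, z=-jigx):')
a0=np.arctan2(19,-108)
r=np.hypot(108,19)
g=np.array([-46,55.5])
for th in np.arange(0,2.15,.1):
    a=a0-th; p=np.array([62+r*np.cos(a),36.5+r*np.sin(a)])-g
    print(round(th,2),round(-p[1]/1e3,4),round(-p[0]/1e3,4))
E
```

```text
time: 4.55
ee_pos: [0.498, 0.2082, 0.057]
tcp_rot: [-90.0, -0.0, 87.1]
wrist_force: [-0.2, 0.1, 0.2]
opening: 0.0428
jig mm [-46.   -0.5  57. ] [-90.   -0.   87.1] F [-0.2  0.1  0.2] open 0.0428 t 4.55
time: 5.05
ee_pos: [0.4984, 0.2091, 0.0573]
tcp_rot: [-90.1, -0.1, 87.1]
wrist_force: [0.1, 4.6, 5.3]
opening: 0.0113
jig mm [-45.7   0.4  57.3] [-90.1  -0.1  87.1] F [0.1 4.6 5.3] open 0.0113 t 5.05
arc rows (tool y up=-, z=-jigx):
0.0 0.0 -0.0
0.1 -0.0107 -0.0024
0.2 -0.0211 -0.0059
0.3 -0.0311 -0.0104
0.4 -0.0406 -0.0159
0.5 -0.0495 -0.0223
0.6 -0.0577 -0.0296
0.7 -0.0651 -0.0376
0.8 -0.0717 -0.0464
0.9 -0.0774 -0.0557
1.0 -0.0821 -0.0656
1.1 -0.0859 -0.0759
1.2 -0.0885 -0.0866
1.3 -0.0901 -0.0974
1.4 -0.0907 -0.1084
1.5 -0.0901 -0.1193
1.6 -0.0884 -0.1301
1.7 -0.0857 -0.1408
1.8 -0.0819 -0.151
1.9 -0.0771 -0.1609
2.0 -0.0713 -0.1702
2.1 -0.0646 -0.1789
```

```bash
python3 -m crank '0 -0.0106 -0.0032 0 0 0;0 -0.0209 -0.0075 0 0 0;0 -0.0307 -0.0128 0 0 0;0 -0.0399 -0.019 0 0 0;0 -0.0485 -0.0262 0 0 0;0 -0.0563 -0.0341 0 0 0;0 -0.0632 -0.0428 0 0 0;0 -0.0693 -0.0521 0 0 0'; python3 -c "
from h import *
where()"; python3 -m crank '0 -0.0051 -0.0099 0 0 0;0 -0.0092 -0.0203 0 0 0;0 -0.0122 -0.031 0 0 0;0 -0.0141 -0.0419 0 0 0;0 -0.015 -0.053 0 0 0;0 -0.0146 -0.0641 0 0 0;0 -0.0133 -0.0752 0 0 0;0 -0.0109 -0.086 0 0 0'; python3 - <<'E'
from h import *
where()
im=vision.camera('scene'); 
a=cv2.resize(im[100:230,290:410],None,fx=4,fy=4,interpolation=cv2.INTER_CUBIC)
cv2.imwrite('pics/bar.png',cv2.convertScaleAbs(a[:,:,::-1],alpha=1.4))
E
```

```text
time: 5.85
ee_pos: [0.5492, 0.2063, 0.1255]
tcp_rot: [-89.9, -0.1, 87.1]
wrist_force: [-3.9, 6.0, -1.5]
opening: 0.0115
jig mm [  5.2   0.2 125.5] [-89.9  -0.1  87.1] F [-3.9  6.  -1.5] open 0.0115 t 5.85
time: 6.65
ee_pos: [0.6362, 0.2015, 0.1375]
tcp_rot: [-90.1, -0.1, 87.1]
wrist_force: [-2.1, 2.2, 4.3]
opening: 0.0112
jig mm [9.230e+01 1.000e-01 1.375e+02] [-90.1  -0.1  87.1] F [-2.1  2.2  4.3] open 0.0112 t 6.65
```

View pics/bar.png

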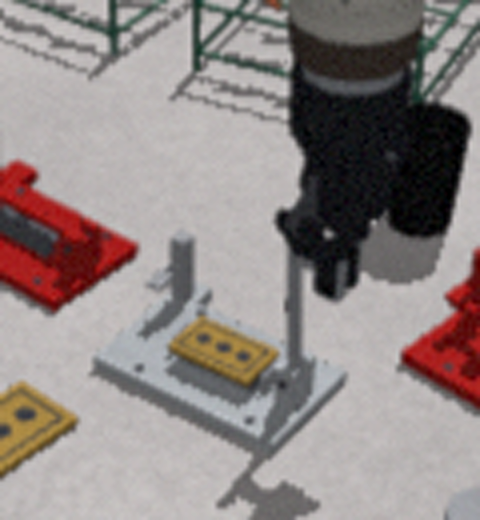

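```bash
python3 -m crank '0 0.0036 -0.0106 0 0 0;0 0.0082 -0.0207 0 0 0;0 0.0137 -0.0304 0 0 0;0 0.0202 -0.0394 0 0 0;0 0.0238 -0.0437 0 0 0;0 0.0238 -0.0437 0 0 0'; python3 -c "
from h import *
where()"; python3 -m crank '0 0 0 0 0 0;0 0 0 0 0 0;0 0 0 0 0 0;0 -0.04 0 0 0 0;0 -0.08 0 0 0 0;0 -0.12 0.02 0 0 0;0 -0.12 0.04 0 0 0' 0; python3 -m crank '0 0 0.05 0 0 0;0 0 0.09 0 0 0;0 0 0.14 0 0 0;0 0 0.19 0 0 0;0 0 0.19 0 0 0;0 0 0.19 0 0 0' -1; python3 - <<'E'
from h import *
where()
im=vision.camera('scene'); 
a=cv2.resize(im[100:230,290:410],None,fx=3,fy=3,interpolation=cv2.INTER_CUBIC)
C,im2=snap('wrist','w2.png')
b=cv2.resize(im2[140:360,210:430],None,fx=1.8,fy=1.8)
o=np.zeros((400,780,3),np.uint8);o[:390,:360]=a;o[:396,370:370+b.shape[1]]=b
cv2.imwrite('pics/bar2.png',cv2.convertScaleAbs(o[:,:,::-1],alpha=1.2))
E
```

```text
time: 7.3
ee_pos: [0.6811, 0.1991, 0.1136]
tcp_rot: [-90.2, -0.1, 87.1]
wrist_force: [4.2, 2.5, 6.9]
opening: 0.0115
jig mm [ 1.373e+02 -1.000e-01  1.136e+02] [-90.2  -0.1  87.1] F [4.2 2.5 6.9] open 0.0115 t 7.3
time: 8.0
ee_pos: [0.6403, 0.2012, 0.2385]
tcp_rot: [-90.4, -0.1, 87.1]
wrist_force: [0.3, -0.1, 0.8]
opening: 0.0427
time: 8.6
ee_pos: [0.4489, 0.2107, 0.2331]
tcp_rot: [-90.1, -0.0, 87.2]
wrist_force: [0.6, -0.4, 0.7]
opening: 0.0855
jig mm [-95.2  -0.6 233.1] [-90.1  -0.   87.2] F [ 0.6 -0.4  0.7] open 0.0855 t 8.6
```

View pics/bar2.png

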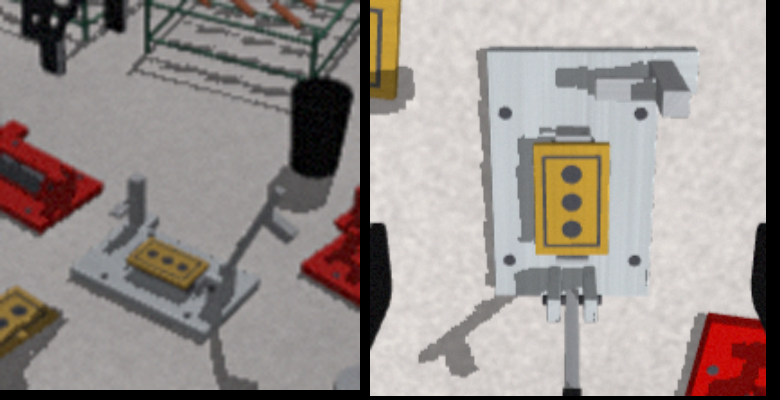

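The bar leans well past upright, about 30° over. The plaque is free, with crop corners near (533,142) and (609,255). Now its exact pose from a colour mask.

```bash
python3 - <<'E'
from h import *
C=cal('wrist'); im=cv2.imread('pics/w2.png'); h=cv2.cvtColor(im,cv2.COLOR_BGR2HSV)
m=cv2.inRange(h,(18,110,60),(32,255,255)); m[:, :260]=0; m[:,400:]=0; m[:200]=0; m[300:]=0
cs,_=cv2.findContours(m,cv2.RETR_EXTERNAL,cv2.CHAIN_APPROX_NONE); c=max(cs,key=cv2.contourArea)
P=np.array([onz(C,*q,.030)[:2] for q in c.reshape(-1,2)],np.float32)
(ctr,sz,ang)=cv2.minAreaRect(P*1000); print(ctr,sz,ang)
p=np.r_[np.array(ctr)/1e3,.03]; print('jig mm',1e3*Ro.from_euler('z',-YJ,degrees=True).apply(p-O))
go(p[0],p[1],.10,87.3);go(p[0],p[1],.03,87.3)
E
```

```text
(542.972900390625, 205.79043579101562) (43.45525360107422, 73.36892700195312) 87.85897064208984
jig mm [-0.99902347 -0.56262011 30.        ]
go [-0.0002  0.1326 -0.0927] [ 0.0006 -0.0038  0.0002] dist 0.162
go [-2.000e-04  2.026e-01 -9.270e-02] [ 0.0006 -0.0038  0.0002] dist 0.223
```

```bash
python3 -m crank '0 0.04 -0.05 0 -0.012 0;0 0.09 -0.0925 0 -0.012 0;0 0.13 -0.0925 0 -0.012 0;0 0.16 -0.0925 0 -0.012 0;0 0.16 -0.0925 0 -0.012 0;0 0.16 -0.0925 0 -0.012 0'; python3 -c "
from h import *
where(); go(.5430,.2058,.025,87.8)"
```

```text
time: 9.3
ee_pos: [0.5423, 0.2055, 0.0724]
tcp_rot: [-89.9, 0.0, 87.7]
wrist_force: [-0.4, -0.2, 0.6]
opening: 0.0853
jig mm [-1.7 -0.9 72.4] [-89.9   0.   87.7] F [-0.4 -0.2  0.6] open 0.0853 t 9.3
go [ 0.0003  0.0474 -0.0008] [-0.0018 -0.0011 -0.0008] dist 0.047
```

```bash
python3 -m crank '0 0.025 0 0 0 0;0 0.04 0 0 0 0;0 0.0475 0 0 0 0;0 0.0475 0 0 0 0;0 0.0475 0 0 0 0'; python3 -c "
from h import *
where()"; python3 -m crank '0 0 0 0 0 0;0 0 0 0 0 0;0 0 0 0 0 0;0 0 0 0 0 0;0 0 0 0 0 0;0 0 0 0 0 0' 1 40;python3 -c "
from h import *
where()"; python3 -m crank '0 -0.008 0 0 0 0;0 -0.02 0 0 0 0;0 -0.04 0 0 0 0;0 -0.08 0 0 0 0;0 -0.12 0 0 0 0;0 -0.15 0 0 0 0;0 -0.15 0 0 0 0';  python3 - <<'E'
from h import *
where()
C,im2=snap('wrist','w3.png')
im=vision.camera('scene'); 
a=cv2.resize(im[80:230,270:420],None,fx=2.6,fy=2.6,interpolation=cv2.INTER_CUBIC)
b=cv2.resize(im2[160:400,200:440],None,fx=1.625,fy=1.625)
cv2.imwrite('pics/lift.png',np.hstack([a,b])[:,:,::-1])
E
```

```text
time: 9.8
ee_pos: [0.5425, 0.2062, 0.0262]
tcp_rot: [-90.1, -0.0, 87.8]
wrist_force: [-0.0, 0.4, -0.7]
opening: 0.0853
jig mm [-1.5 -0.2 26.2] [-90.1  -0.   87.8] F [-0.   0.4 -0.7] open 0.0853 t 9.8
time: 10.4
ee_pos: [0.5423, 0.206, 0.0257]
tcp_rot: [-90.0, -0.0, 87.8]
wrist_force: [-2.5, -0.4, 5.8]
opening: 0.043
jig mm [-1.7 -0.4 25.7] [-90.   -0.   87.8] F [-2.5 -0.4  5.8] open 0.043 t 10.4
time: 11.1
ee_pos: [0.5436, 0.2065, 0.1808]
tcp_rot: [-90.4, -0.2, 87.8]
wrist_force: [-0.2, 0.0, -1.3]
opening: 0.0431
jig mm [ -0.4   0.2 180.8] [-90.4  -0.2  87.8] F [-0.2  0.  -1.3] open 0.0431 t 11.1
```

View pics/lift.png

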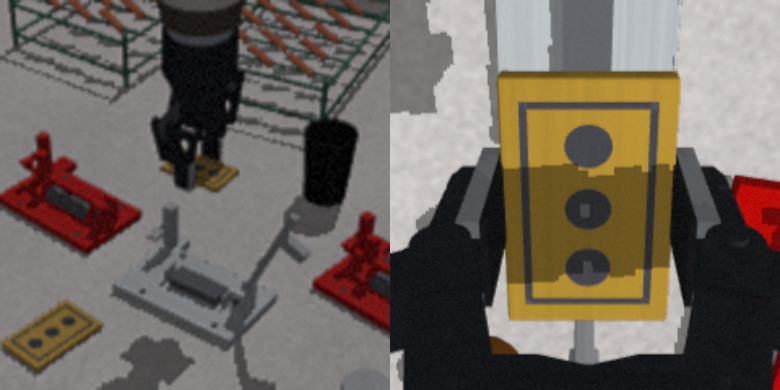

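```bash
python3 -c "
from h import *
go(.556,-.141,.22,108.6)"
```

```text
go [-0.3462 -0.0444 -0.0272] [ 1.500e-03 -3.634e-01  3.000e-04] dist 0.35
```

```bash
python3 -m crank '-0.02 -0.03 -0.002 0 -0.05 0;-0.06 -0.044 -0.006 0 -0.1 0;-0.11 -0.044 -0.01 0 -0.15 0;-0.16 -0.044 -0.014 0 -0.2 0;-0.21 -0.044 -0.018 0 -0.25 0;-0.26 -0.044 -0.022 0 -0.3 0;-0.3 -0.044 -0.025 0 -0.34 0;-0.33 -0.044 -0.027 0 -0.363 0'; python3 -m crank '-0.015 0 -0.007 0 0 0;-0.015 0 -0.007 0 0 0;-0.015 0 -0.007 0 0 0;-0.015 0 -0.007 0 0 0'; python3 - <<'E'
from h import *
where()
print(bot.get_obs()['ee_pos'])
C,im2=snap('wrist','w4.png')
E
```

```text
time: 12.0
ee_pos: [0.5553, -0.1274, 0.2172]
tcp_rot: [-89.9, -0.1, 108.6]
wrist_force: [-0.1, -0.5, -1.5]
opening: 0.0428
time: 12.4
ee_pos: [0.5672, -0.1361, 0.2183]
tcp_rot: [-89.9, -0.0, 108.6]
wrist_force: [-0.3, -0.1, -0.7]
opening: 0.0426
jig mm [  41.1 -340.7  218.3] [-89.9  -0.  108.6] F [-0.3 -0.1 -0.7] open 0.0426 t 12.4
[ 0.567178   -0.1361206   0.21826762]
```

View pics/w4.png

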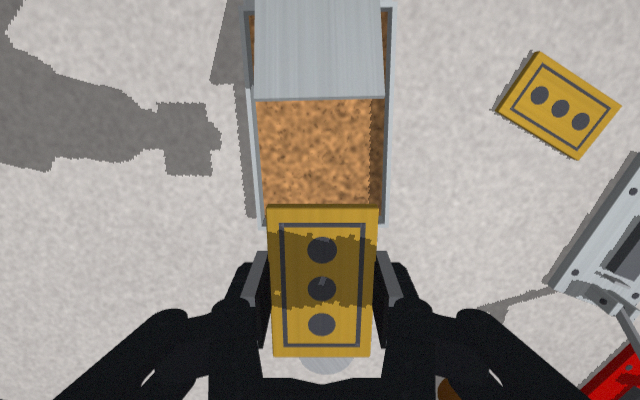

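The wrist view shows the ramp's upper edge from (254,99) to (384,96), with the plaque held square at 268–379 px.

```bash
python3 - <<'E'
from h import *
C=cal('wrist'); im=cv2.imread('pics/w4.png'); o=bot.get_obs()
yw=lambda d:np.degrees(np.arctan2(d[1],d[0]))
S=cv2.cvtColor(im,cv2.COLOR_BGR2HSV)[:,:,1].astype(float)
S=cv2.GaussianBlur(S,(1,5),1)
pts=[]
for u in range(262,380,4):
    g=np.diff(S[85:112,u]); pts.append((u,85.5+np.argmax(g)))
pts=np.array(pts); k=np.polyfit(*pts.T,1); r=pts[:,1]-np.polyval(k,pts[:,0]); ok=abs(r)<1.5; k=np.polyfit(*pts[ok].T,1); print(k,ok.sum())
e1,e2=[onz(C,u,np.polyval(k,u),.094) for u in(254,384.5)]
print(e1,e2,np.linalg.norm(e1-e2),'tray yaw',yw(e2-e1)-90)
E=(e1+e2)/2
zt=o['ee_pos'][2]+.0043
q=[onz(C,*c,zt) for c in((268,206),(379,206),(370,356),(273,356))]
pc=np.mean(q,0);print('plate',pc,'tcp',o['ee_pos'],np.linalg.norm(q[0]-q[1]),np.linalg.norm(q[1]-q[2]),yw(q[1]-q[2]+q[0]-q[3])+180)
yaw=18.6; R=Ro.from_euler('z',yaw,degrees=True); d=R.apply((1,0,0))
print('E',E, 'plate in edge frame',R.inv().apply(pc-E),'tcp',R.inv().apply(o['ee_pos']-E))
E
```

```text
[-2.57508343e-02  1.08040267e+02] 30
[ 0.52024365 -0.20233419  0.094     ] [ 0.48866131 -0.116137    0.094     ] 0.09180087026054144 tray yaw 20.122651789794503
plate [ 0.56809979 -0.13565768  0.22283639] tcp [ 0.56725677 -0.13602795  0.21853639] 0.042842614416378454 0.07218438084496627 18.089101760272058
E [ 0.50445248 -0.1592356   0.094     ] plate in edge frame [0.0678433  0.00204551 0.12883639] tcp [0.06692621 0.00196347 0.12453639]
```

```bash
python3 -c "
from h import *
E=np.array([.5040,-.1594,0]); d=Ro.from_euler('z',19.3,degrees=True).apply((1,0,0)); p=E+.018*d
print(p); go(p[0],p[1],.14,109.2);go(p[0],p[1],.103,109.2)"
```

```text
[ 0.52098842 -0.15345074  0.        ]
go [-0.0018  0.0786  0.0494] [-0.0007 -0.0099  0.0005] dist 0.093
go [-0.0018  0.1156  0.0493] [-0.0007 -0.0099  0.0005] dist 0.126
```

```bash
python3 -m crank '-0.001 0.02 0.02 0 -0.01 0;-0.002 0.05 0.04 0 -0.01 0;-0.002 0.075 0.049 0 -0.01 0;-0.002 0.09 0.049 0 -0.01 0;-0.002 0.09 0.049 0 -0.01 0;-0.002 0.09 0.049 0 -0.01 0;-0.002 0.09 0.049 0 -0.01 0'; python3 -c "
from h import *
o=bot.get_obs();print(o['ee_pos'],o['tcp_rot']);go(.5210,-.1535,.103,109.2)"
```

```text
time: 13.15
ee_pos: [0.5229, -0.1543, 0.1304]
tcp_rot: [-90.1, 0.1, 109.2]
wrist_force: [0.1, -0.4, -0.7]
opening: 0.0429
[ 0.5228908  -0.1542803   0.13038649] [-9.00989318e+01  6.88134910e-02  1.09182007e+02]
go [0.0014 0.0274 0.0016] [ 0.0017 -0.0003 -0.0012] dist 0.027
```

```bash
python3 -m crank '0.001 0.012 0.001 0 0 0;0.001 0.02 0.001 0 0 0;0.001 0.0265 0.001 0 0 0;0.001 0.0265 0.001 0 0 0;0.001 0.0265 0.001 0 0 0;0.001 0.0265 0.001 0 0 0'; python3 - <<'E'
from h import *
o=bot.get_obs();R=Ro.from_euler('z',19.3,degrees=True)
print(R.inv().apply(o['ee_pos']-np.array([.504,-.1594,.094])),o['tcp_rot'],o['wrist_force'])
im=vision.camera('scene'); a=cv2.resize(im[160:310,180:330],None,fx=3.6,fy=3.6,interpolation=cv2.INTER_CUBIC)
cv2.imwrite('pics/pre.png',a[:,:,::-1])
E
```

```text
time: 13.75
ee_pos: [0.5207, -0.1539, 0.1028]
tcp_rot: [-90.0, 0.0, 109.1]
wrist_force: [-0.3, -0.1, -1.6]
opening: 0.0428
[ 0.01757899 -0.00029468  0.00875389] [-9.00227903e+01  1.64706264e-02  1.09145954e+02] [-0.33897253 -0.07945053 -1.59560593]
```

View pics/pre.png

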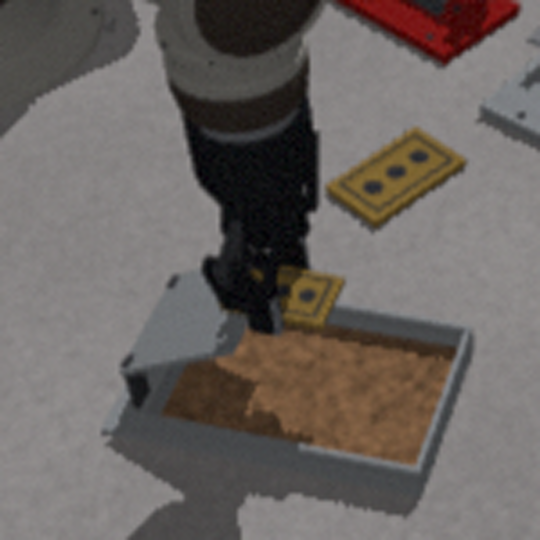

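The plaque is level over the edge, front up, centre about 18 mm beyond it. Releasing now.

```bash
python3 -m crank '0 0 0 0 0 0;0 0 0 0 0 0;0 0 0 0 0 0;0 0 0 0 0 0;0 0 0 0 0 0;0 0 0 0 0 0;0 0 0 0 0 0;0 0 0 0 0 0' -1; python3 -m crank '0 -0.03 0 0 0 0;0 -0.08 0 0 0 0;0 -0.13 0 0 0 0;0 -0.16 0.04 0 0 0;0 -0.16 0.09 0 0 0;0 -0.16 0.12 0 0 0;0 -0.16 0.12 0 0 0;0 -0.16 0.12 0 0 0'; python3 - <<'E'
from h import *
C,im=snap('scene','s5.png'); D,im2=snap('wrist','w5.png'); t=vision.camera('top')
a=cv2.resize(im[100:310,180:480],None,fx=1.9,fy=1.9,interpolation=cv2.INTER_CUBIC)[:399]
b=im2[0:400,120:320+0+0]; 
c=cv2.resize(im2,None,fx=.5,fy=.5)
d=t[80:280,190:480]
r=np.zeros((599,640,3),np.uint8); r[:399,:570]=a; r[399:,:320]=c; r[399:,330:330+d.shape[1]]=d
cv2.imwrite('pics/end.png',cv2.convertScaleAbs(r[:,:,::-1],alpha=1.3)); print(bot.get_obs()['ee_pos'])
E
```

```text
time: 14.6
ee_pos: [0.5205, -0.1538, 0.1024]
tcp_rot: [-90.0, -0.0, 109.1]
wrist_force: [0.5, -0.0, -0.4]
opening: 0.0855
time: 15.4
ee_pos: [0.4071, -0.1934, 0.2628]
tcp_rot: [-90.1, 0.0, 109.1]
wrist_force: [0.9, 0.7, 0.1]
opening: 0.0859
[ 0.40785559 -0.19291824  0.26204708]
```

View pics/end.png

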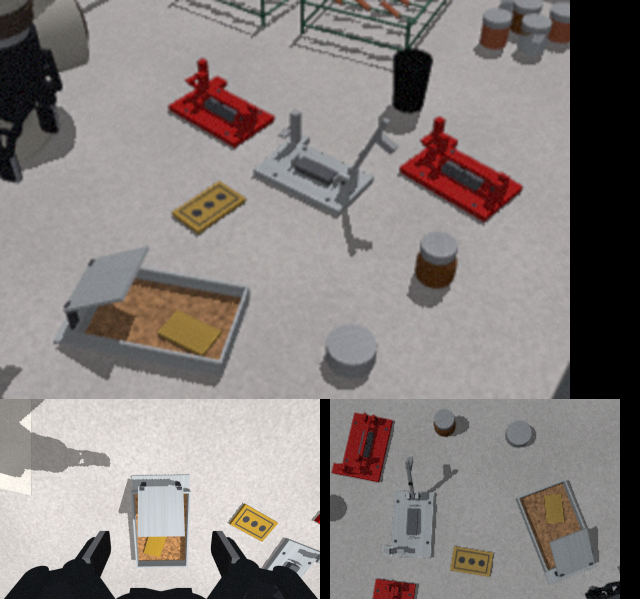

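The plaque lies in the tray with its plain back up, clear of the walls. The bar is still open, and the jar, cup and tin look unmoved. I'll check flatness and movement by numbers, then hand in.

```bash
python3 - <<'E'
from h import *
C,im=snap('top','t6.png'); im=im[:,:,::-1]; h=cv2.cvtColor(im.copy(),cv2.COLOR_BGR2HSV)
m=cv2.inRange(h,(20,100,40),(35,255,255)); m[:,:375]=0; m[:,470:]=0
cs,_=cv2.findContours(m,cv2.RETR_EXTERNAL,cv2.CHAIN_APPROX_NONE); c=max(cs,key=cv2.contourArea)
P=np.array([onz(C,*q,.012)[:2] for q in c.reshape(-1,2)],np.float32); print(cv2.minAreaRect(P*1000))
t0=cv2.imread('pics/top0.png').astype(int)
for n,(u,v) in dict(jar=(305,104),cup=(160,188),tin=(378,115)).items():
    w=np.s_[v-20:v+20,u-22:u+22]; print(n,np.abs(t0[w]-im[w]).mean())
E
```

```text
((572.2291259765625, -151.13958740234375), (71.3072509765625, 45.15479278564453), 3.2348179817199707)
jar 3.194318181818182
cup 4.089583333333334
tin 3.1227272727272726
```

```bash
python3 -c "
from h import *
print(bot.job_done(), bot.get_obs()['time'])"
```

```text
the job is handed in; nothing more can be done
the job is handed in; nothing more can be done
```

The plaque is back face up and flat in the cork tray, and the job was handed in at about 15.5 s of the 72 s allowed.

- **Tab:** I pushed it about 23 mm aside, measured from the wrist picture; the nose is free above 16 mm.
- **Bar:** I gripped the thumb fin, swung the bar to roughly 2.0 rad and left it open. That angle comes from the arc I commanded; the later pictures show it leaning well over, but I did not measure it.
- **Plaque:** I took it out by its long edges and let it go level, front up, about 18 mm beyond the ramp's upper edge and about 7 mm above it. I did not touch it after that.

**Last checks:** The plaque measures 71 x 45 mm at the height of a flat plaque (true size 72 x 44), and its plain back is up. The areas of the top picture around the jar, cup and tin match the first picture apart from what looks like image noise. In the last reading before hand-in the gripper was clear of everything, with wrist force near zero.

**Disagreement:** Estimates of the tray's angle ranged from 18.2 to 20.1 degrees. I used 19.3, and the plaque still tipped off cleanly. No check failed.

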